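# Set up a plaster casting box round a cup model

### The job

Set up the casting box for pouring plaster: put the cup model fully home on the D-shaped pin of the casting base, handle towards the fixed end fence, and seat the round wooden plug in its mouth. Close the two open sides with the two tall boards, upright on the ledge close against the raised bed so that hardly a gap is left: the short one at the open end, the long one along the front, covering the ends of the end fence and the end board. Leave the low board, which is too low for this mould, and the water cup where they are.

Things in the scene. Friction and masses are not known exactly. Their poses are not given: they have to be found in the camera images.
- base: Fixed casting base on a grey board (top z 0.018). Origin: plate underside, on the pin axis. In mm: plate x -115..93, y -110..88, 12 thick; white raised bed x +-75, y +-70, top at 20; brass D pin 24 dia, top at 42, flat 4 off axis facing +y; fences 18 thick, tops at 108: back fence on the bed's +x side, end fence on its +y end. Open: -x side (front) and -y end; ledge there 40 wide, top at 12.
- model: Loose white plaster cup model, 0.11-0.23 kg, body 50 mm diameter, 62 high, loop handle out to 52 from the axis. Origin: underside centre; +y to the handle. D bore in the foot 28 deep, radius 13.7, flat 5.7 off the axis towards +y: fits the pin with axes turned as the base's, 1.7 mm play; seated, origin 20 above the base's. Mouth recess 34 wide, 10 deep. Grip it across x, beside the handle.
- plug: Loose dark turned wooden plug, 34 mm high, 0.08 kg. Origin: underside centre. Lowest 8 mm: spigot, 28 diameter, goes in the model's mouth; above it a 44 mm shoulder that rests on the rim, widening to a straight band of 54 mm diameter from 17 mm up to the top: grip there. Seated, its origin is 54 mm above the model's.
- side_board: Loose long tall wooden board standing on edge: 20 thick (x), 180 long (y), 96 mm high (z), 0.22 kg. Origin: underside centre. Same either way round. Belongs on the front ledge, along the base's y, centred at about x -85 to -88, y -1 mm of the base.
- end_board: Loose short tall wooden board standing on edge: 20 thick (x), 146 long (y), 96 mm high (z), 0.18 kg. Origin: underside centre. Same either way round. Belongs on the end ledge, its y along the base's x, centred at about x -1, y -80 to -83 mm of the base. Only about 2 mm to spare at each of its ends once the side board stands tight, so it goes in more easily first.
- low_board: Low loose wooden board standing on edge, 20 thick (x), 110 long (y), 52 mm high. Origin: underside centre. Not wanted: leave it alone.
- water_cup: Small grey-green water cup, 75 mm diameter, 48 high, on the bench behind the base. Origin: underside centre. Leave it alone.

How it is judged:
By the outcome, as a careful person would: the job done as asked, in the order asked, and still so for the second after the job is handed in, with the robot touching nothing.
It also fails if it takes over 96 s, if anything falls off the work surface, if the arm or the gripper's body presses on something with over 40 N, if the wrist force passes 120 N, or if a joint passes its speed limit or range.

### The arm

A 6-joint arm with a two-finger parallel gripper is mounted at the origin on a cart in front of the work surface, level with it; the furniture and walls round the work are solid. World frame = base frame: x ahead of the robot, y to its left, z up, the work surface at z = 0. Lengths are in m, angles in degrees, forces in N, time in s.
With the tool pointing down it reaches from about 0.4 to 0.825 m from the base axis. Payload 7 kg.
Tool frame: the origin (TCP) lies between the finger pads; the fingertips stand 22 mm ahead of it and the grasp point (between the pads) lies 3 mm ahead of it; z points along the fingers, y is the line along which they close (so a half turn about z gives the same grasp; the last joint's range is limited). The gripper opens to 88 mm and grips with 3 to 60 N. Pads are 19 mm wide; open, the fingers measure 130 mm over their backs; the gripper's body (78 mm by 193 mm) begins 47 mm behind the grasp point.
Start: joints at [-57.233, 20.546, 0.682, 0, -70.136, -16.507], TCP at [0.189, -0.648, 0.249] pointing down, gripper open.
Joint ranges: [-176.03, 176.03], [-82.01, 121.73], [-58.28, 71.71], [-173.87, 95.51], [-174.79, -0.11], [-173.66, 173.66]. Speed limits (degrees/s): [136.94, 136.94, 172.46, 180, 180, 180].

### API

Orientations are given as [roll, pitch, yaw] about the fixed x, y, z axes, in that order (R = Rz(yaw) Ry(pitch) Rx(roll)).
In Python, from plant import ctrl gives the robot as it stands.
- The arm moves only by the tool apply_moves, never from a script. Its argument "targets" is a list of rows, each an object with "travel": the shift along the tool's x, y, z in mm, a list of three; "roll": the turn about the tool's z in degrees; "jaw": the finger opening in mm, from 0 to 87.6. In form: [{"travel": [tx, ty, tz], "roll": roll, "jaw": jaw}, ...]. A call has 1 to 10 rows; each row shifts and turns the commanded pose from where the row before left it, along the tool's axes as they then stand; what a row does not reach is not made up. A row lasts 1/10 s, in which the tool goes at most 50 mm and 8.59 degrees, less where a joint would pass 70% of its speed; a pose out of reach is approached as far as the arm can. A call with a gripper value outside its range is refused whole. The fingers move at their own pace and stop on an object; the grip force is fixed at half the most. Time passes only in rows, so rows that do not move let the fingers close. It gives the time, the measured TCP pose, the force, the opening and the grip force at its end, in the units of the state.
- ctrl.get_obs(): the state, without advancing time (a new reading comes with each control period).
- ctrl.snapshot(name): name is "side" or "top"; returns the picture (420x560x3 uint8, red, green, blue); there is no depth.
- ctrl.calibration(name): a dict with "K" (3x3 intrinsics, pixels), "extrinsics" (4x4, takes a point from camera to world coordinates). Camera axes: x right, y down, z forward; pixel columns grow to the right and rows downward; lengths in m; the calibration is good to about 2 mm. A picture is of the moment at which its call begins. calibration takes no time and is no camera call.
- ctrl.close_job(): hands the job in; it is judged then, once.
The state is a dict: "clock": time; "joint_pos": joint angles; "qvel": joint speeds; "tau": joint torques, N m; "tool_pos": TCP position; "orientation": TCP orientation; "force": force on the tool from outside, world axes, zero at the start; "moment": the same for the moment, N m; "opening": finger opening in m; "gripper_force": force on a finger pad.
Only numpy, scipy, OpenCV 4.12 (cv2) and the standard library are available. Lean on these libraries where they do the work, as an engineer would, in place of code of your own. Each camera call takes 0.05 s, during which the arm holds its last target. There are 200 camera calls.

## Working session

There is one attempt and no reset: what is moved stays moved. The work goes in short steps, Python scripts to look and compute and a tool call to move; the robot and the scene stay as the last step left them, time stands still between calls to the robot, and variables do not carry over. Pictures are saved under pics/ and viewed, at most 16 in all, crops included, and the job is handed in when it is done.

Besides the shell and the picture viewer there is one more tool, called by a JSON object that holds its "method" and its "body". apply_moves: Moves the arm, as the interface text tells. Its arguments: {"type":"object","properties":{"targets":{"type":"array","items":{"type":"object","properties":{"travel":{"type":"array","items":{"type":"number"}},"roll":{"type":"number"},"jaw":{"type":"number"}}}}},"required":["targets"]}

```bash
ls; mkdir -p pics; python3 - <<'E'
from plant import ctrl
import cv2,numpy as np
for n in("top","side"):
    im=ctrl.snapshot(n); cv2.imwrite(f"pics/{n}0.png",im[:,:,::-1]); c=ctrl.calibration(n); print(n,np.round(c["K"],1).tolist(),np.round(c["extrinsics"],4).tolist())
print(ctrl.get_obs())
E
```

```text
pics
top [[445.8, 0.0, 281.1], [0.0, 445.8, 221.2], [0.0, 0.0, 1.0]] [[0.0265, -0.9948, 0.098, 0.516], [-0.9996, -0.0274, -0.0085, 0.0113], [0.0111, -0.0977, -0.9952, 0.9985], [0.0, 0.0, 0.0, 1.0]]
side [[422.9, 0.0, 276.1], [0.0, 422.9, 210.4], [0.0, 0.0, 1.0]] [[0.9869, -0.0897, 0.1341, 0.4776], [-0.1613, -0.5431, 0.824, -0.736], [-0.0011, -0.8349, -0.5505, 0.5168], [0.0, 0.0, 0.0, 1.0]]
{'clock': 0.1, 'joint_pos': array([-5.72323469e+01,  2.05860026e+01,  6.40349007e-01, -1.71720703e-02,
       -7.01360940e+01, -1.65096161e+01]), 'qvel': array([-0.03627015, -0.03851544,  0.14773507,  0.07220656,  0.03130201,
       -0.01667228]), 'tau': array([-1.75510133e-03, -5.84159446e+01,  2.93754208e+01,  7.01539144e+00,
        1.01786191e-02, -6.13023258e-05]), 'tool_pos': array([ 0.18887197, -0.64762582,  0.2477432 ]), 'orientation': array([ 1.79917035e+02, -7.75443378e-03, -1.63747804e+02]), 'force': array([ 0.34761622, -0.44570456, -0.24971545]), 'moment': array([ 0.00325328,  0.02476532, -0.0288273 ]), 'gripper_force': 0.0, 'opening': 0.08756466190531037}
```

View pics/top0.png

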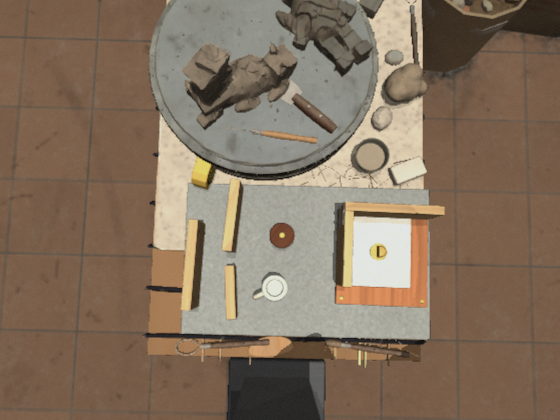

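View pics/side0.png

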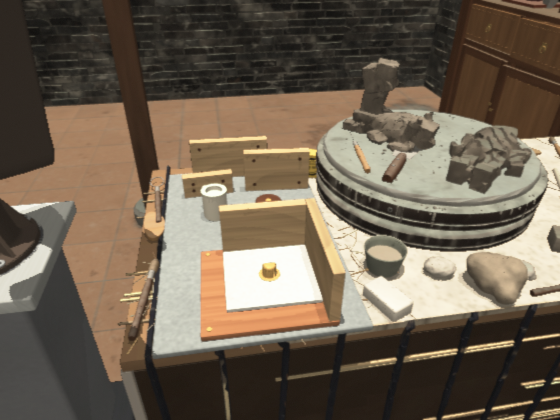

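The top view has world +x up and +y to the left. The base is at about (380,252) px, the model at (274,288) with its handle at left-bottom, and the plug at (282,235). The long board is at (190,265), the end board at (232,215) and the low board at (231,292). I'll enlarge it.

```bash
python3 - <<'E'
import cv2
im=cv2.imread("pics/top0.png")
cv2.imwrite("pics/a.png",cv2.resize(im[175:325,175:305],None,fx=4,fy=4,interpolation=cv2.INTER_CUBIC))
cv2.imwrite("pics/b.png",cv2.resize(im[195:315,325:450],None,fx=5,fy=5,interpolation=cv2.INTER_CUBIC))
E
```

```text
(no output)
```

View pics/a.png

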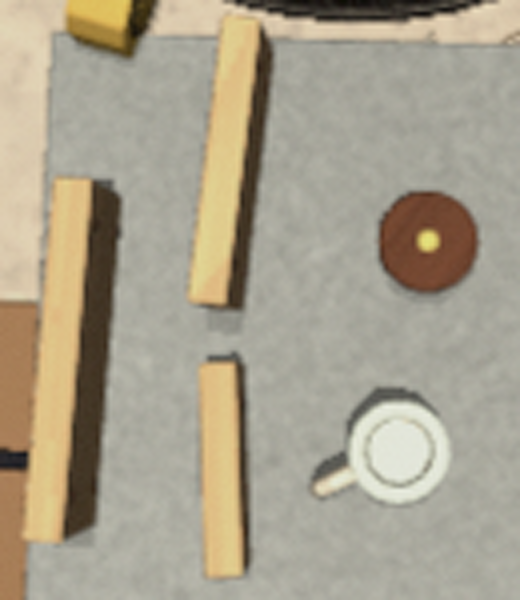

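View pics/b.png

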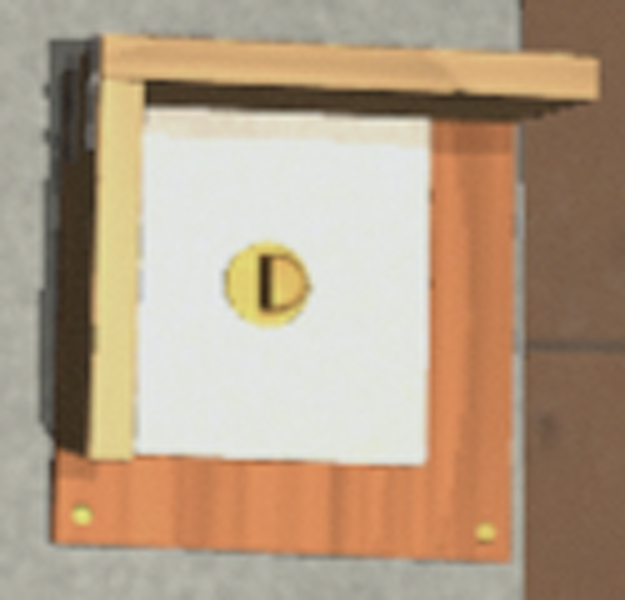

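```bash
cat > h.py <<'E'
import numpy as np,cv2
from plant import ctrl
from scipy.optimize import least_squares
def ray(n,uv,z):
    c=ctrl.calibration(n);K=np.array(c["K"]);T=np.array(c["extrinsics"])
    d=T[:3,:3]@np.linalg.inv(K)@[uv[0],uv[1],1]; o=T[:3,3]
    return (o+d*(z-o[2])/d[2])*1000
def proj(n,P):
    c=ctrl.calibration(n);K=np.array(c["K"]);T=np.linalg.inv(np.array(c["extrinsics"]))
    p=K@(T[:3,:3]@np.asarray(P)+T[:3,3]); return p[:2]/p[2]
def crop(xy,off,f): return [(v+.5)/f-.5+o for v,o in zip(xy,off)]
def fit(model,world): # 2D rigid fit mm
    m=np.array(model,float);w=np.array(world)[:,:2]
    def R(a): return np.array([[np.cos(a),-np.sin(a)],[np.sin(a),np.cos(a)]])
    f=lambda p:((R(p[2])@m.T).T+p[:2]-w).ravel()
    s=min((least_squares(f,[*w.mean(0),a]) for a in(-1,0,1,2)),key=lambda s:s.cost); return np.r_[s.x[:2],np.degrees(s.x[2])].round(1),f(s.x).round(1).reshape(-1,2).tolist()
E
python3 - <<'E'
from h import *
A=lambda x,y,z:ray("top",crop((x,y),(175,175),4),z)
B=lambda x,y,z:ray("top",crop((x,y),(325,195),5),z)
print("side",fit([(10,90),(10,-90),(-10,90),(-10,-90)][0:0]or[(-10,90),(10,90),(-10,-90),(10,-90)],[A(24,541,.114),A(55,178,.114),A(63,543,.114),A(92,180,.114)]) if 0 else [A(*p,.114)[:2].round(1).tolist() for p in((55,178),(92,180),(24,541),(63,543))])
print("end",[A(*p,.114)[:2].round(1).tolist() for p in((226,14),(262,22),(190,301),(228,306))])
print("low",[A(*p,.070)[:2].round(1).tolist() for p in((200,363),(238,362),(207,577),(244,577))])
print("plug",A(428.5,242,.052)[:2]); print("model",A(400,451,.080)[:2],"handle",A(318,490,.05)[:2])
P=[((-115,88),B(52,545,.03)),((-115,-110),B(511,562,.03)),((-75,70),B(133,455,.038)),((-75,-70),B(427,466,.038)),((75,-70),B(430,110,.038)),((0,0),B(267,285,.038)),((-75,88),B(90,460,.126)),((-75,70),B(133,460,.126)),((93,88),B(102,36,.126))]
print("base",fit(*zip(*P))); print("base low",fit(*zip(*P[:6])))
b=fit(*zip(*P[:6]))[0]
print(proj("side",[b[0]/1e3,b[1]/1e3,.038]))
im=ctrl.snapshot("side"); cv2.imwrite("pics/c.png",np.hstack([cv2.resize(im[230:345,190:350],None,fx=4,fy=4,interpolation=2)])[:,:,::-1])
E
```

```text
side [[602.1, 188.3], [601.6, 169.9], [423.8, 195.0], [423.4, 176.0]]
end [[687.2, 106.4], [683.7, 88.2], [542.8, 118.8], [540.8, 100.0]]
low [[512.3, 117.8], [513.3, 98.1], [403.5, 110.0], [404.0, 91.0]]
plug [579.39291714   0.99699707]
model [470.36327185  13.02443309] handle [447.47118834  55.57906931]
base (array([ 5.513e+02, -2.087e+02, -4.000e-01]), [[0.2, -2.4], [0.9, -2.7], [0.5, 12.3], [0.9, -1.6], [-2.5, -1.0], [0.9, -1.1], [-0.7, -1.2], [-1.2, -2.5], [1.0, 0.2]])
base low (array([ 5.511e+02, -2.091e+02, -2.000e-01]), [[-0.3, -3.2], [1.1, -3.5], [0.1, 11.7], [0.9, -2.2], [-2.5, -1.2], [0.7, -1.6]])
[268.94685978 274.34301664]
```

View pics/c.png

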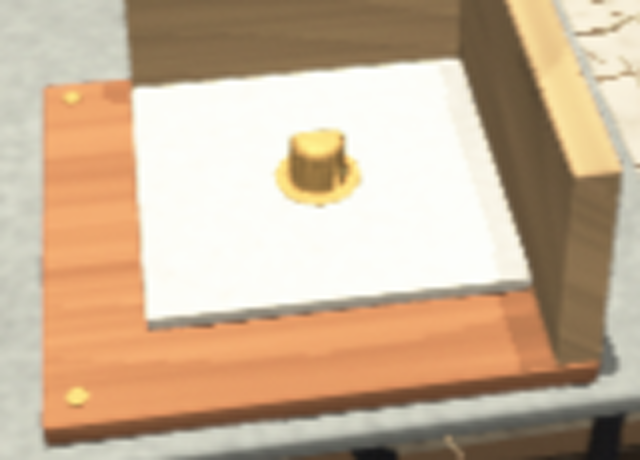

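```bash
python3 - <<'E'
from h import *
B=lambda x,y,z:ray("top",crop((x,y),(325,195),5),z)
C=lambda x,y,z:ray("side",crop((x,y),(190,230),4),z)
P=[((-115,88),B(52,545,.03)),((-115,-110),B(511,562,.03)),((-75,-70),B(427,466,.038)),((75,-70),B(430,112,.038)),((0,0),B(267,285,.038))]
Q=[((-115,88),C(44,86,.03)),((-115,-110),C(45,430,.03)),((93,-110),C(598,370,.03)),((-75,70),C(133,87,.038)),((-75,-70),C(148,325,.038)),((75,-70),C(530,291,.038)),((0,0),C(318,179,.038))]
print("top",fit(*zip(*P)));print("side",fit(*zip(*Q)))
print("both",fit(*zip(*(P+Q)))[0])
# boards: detailed side view of the loose objects
im=cv2.imread("pics/side0.png"); cv2.imwrite("pics/d.png",cv2.resize(im[125:225,165:325],None,fx=5,fy=5,interpolation=2))
E
```

```text
top (array([ 551.2, -207.1,   -0.6]), [[0.4, -0.4], [0.4, -0.6], [0.5, 0.3], [-2.0, 0.2], [0.8, 0.4]])
side (array([ 551.6, -210.1,   -1.8]), [[0.9, -0.5], [-2.8, -0.1], [1.1, -1.3], [0.3, -2.4], [-1.4, 1.7], [1.6, 3.5], [0.3, -0.9]])
both [ 551.5 -209.    -1.4]
```

View pics/d.png

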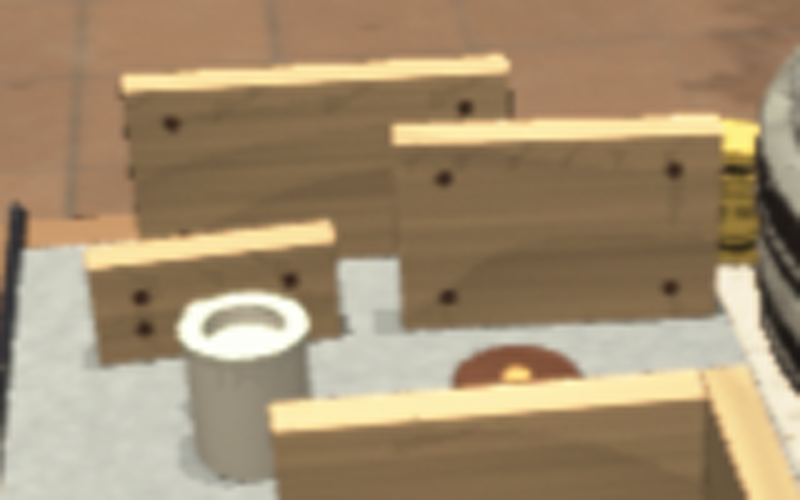

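```bash
cat >> h.py <<'E'
def Rt(o):
    from scipy.spatial.transform import Rotation as R
    return R.from_euler("xyz",o,degrees=True).as_matrix()
def plan(x,y,z,psi=None):
    s=ctrl.get_obs(); p=s["tool_pos"]*1e3; R0=Rt(s["orientation"]); d=np.array([x,y,z])-p
    print("t",round(s["clock"],2),"pos",p.round(1),"rpy",np.round(s["orientation"],2),"F",np.round(s["force"],1),"open",round(s["opening"]*1e3,1),"grip",round(s["gripper_force"],1),"q",s["joint_pos"].round(0))
    print("travel now-axes",(R0.T@d).round(1),end=" ")
    if psi is not None:
        r=-(psi-s["orientation"][2]); print("roll",round((r+180)%360-180,1),"travel after roll",(Rt([180,0,psi]).T@d).round(1),end="")
    print()
E
python3 - <<'E'
from h import *
D=lambda x,y,z:ray("side",crop((x,y),(165,125),5),z)[:2].round(1).tolist()
print("model",D(245,326,.08),"plug",D(516,374,.052))
print("end",[D(*p,.114) for p in((391,126),(720,117),(394,143),(721,133))])
print("long",[D(*p,.114) for p in((121,77),(508,54),(124,92),(510,72))])
plan(470,13,150,-62)
print(Rt([180,0,-163.7]).T@[211,298,0])
plan(400,-350,245,-62)
E
```

```text
model [471.3, 13.4] plug [580.5, 3.6]
end [[542.4, 119.2], [688.0, 104.5], [542.0, 101.9], [684.7, 88.4]]
long [[424.0, 192.3], [604.6, 189.1], [425.5, 175.1], [602.6, 168.3]]
t 0.15 pos [ 188.9 -647.7  247.8] rpy [ 1.7992e+02 -1.0000e-02 -1.6374e+02] F [ 0.6 -1.   0.3] open 87.7 grip 0.0 q [-57.  21.   1.  -0. -70. -17.]
travel now-axes [-454.9  555.4   98.5] roll -101.7 travel after roll [-451.4 -558.4   97.8]
[-2.86157596e+02  2.26801301e+02  2.77751488e-14]
t 0.15 pos [ 188.9 -647.7  247.8] rpy [ 1.7992e+02 -1.0000e-02 -1.6374e+02] F [ 0.6 -1.   0.3] open 87.7 grip 0.0 q [-57.  21.   1.  -0. -70. -17.]
travel now-axes [-286.   226.7    3.1] roll -101.7 travel after roll [-163.7 -326.2    2.8]
```

{"method": "apply_moves", "body": {"targets": [{"travel": [-35.7,28.4,0],"roll": 0,"jaw": 87.6},{"travel": [-35.7,28.4,0],"roll": 0,"jaw": 87.6},{"travel": [-35.7,28.4,0],"roll": 0,"jaw": 87.6},{"travel": [-35.7,28.4,0],"roll": 0,"jaw": 87.6},{"travel": [-35.7,28.4,0],"roll": 0,"jaw": 87.6},{"travel": [-35.7,28.4,0],"roll": 0,"jaw": 87.6},{"travel": [-35.7,28.4,0],"roll": 0,"jaw": 87.6},{"travel": [-35.7,28.4,0],"roll": 0,"jaw": 87.6}]}}

```text
clock: 0.95
tool_pos: [0.4002, -0.3482, 0.2486]
orientation: [-180.0, 0.0, -163.7]
force: [-0.4, -0.9, -0.9]
opening: 0.0878
gripper_force: 0.0
```

{"method": "apply_moves", "body": {"targets": [{"travel": [0,0,0],"roll": -8.5,"jaw": 87.6},{"travel": [0,0,0],"roll": -8.5,"jaw": 87.6},{"travel": [0,0,0],"roll": -8.5,"jaw": 87.6},{"travel": [0,0,0],"roll": -8.5,"jaw": 87.6},{"travel": [0,0,0],"roll": -8.5,"jaw": 87.6},{"travel": [0,0,0],"roll": -8.5,"jaw": 87.6},{"travel": [0,0,0],"roll": -8.5,"jaw": 87.6},{"travel": [0,0,0],"roll": -8.5,"jaw": 87.6},{"travel": [0,0,0],"roll": -8.5,"jaw": 87.6},{"travel": [0,0,0],"roll": -8.5,"jaw": 87.6}]}}

```text
clock: 1.95
tool_pos: [0.3994, -0.3498, 0.2484]
orientation: [180.0, 0.0, -78.4]
force: [-0.1, -0.0, -0.5]
opening: 0.0875
gripper_force: 0.0
```

{"method": "apply_moves", "body": {"targets": [{"travel": [0,0,0],"roll": -8.5,"jaw": 87.6},{"travel": [0,0,0],"roll": -8.2,"jaw": 87.6},{"travel": [-36,-29,0],"roll": 0,"jaw": 87.6},{"travel": [-36,-29,0],"roll": 0,"jaw": 87.6},{"travel": [-36,-29,0],"roll": 0,"jaw": 87.6},{"travel": [-36,-29,0],"roll": 0,"jaw": 87.6},{"travel": [-36,-29,0],"roll": 0,"jaw": 87.6},{"travel": [-36,-29,0],"roll": 0,"jaw": 87.6},{"travel": [-36,-29,0],"roll": 0,"jaw": 87.6},{"travel": [-36,-29,0],"roll": 0,"jaw": 87.6}]}}

```text
clock: 2.95
tool_pos: [0.4692, 0.0152, 0.2487]
orientation: [-180.0, 0.0, -62.0]
force: [1.2, -0.1, 0.8]
opening: 0.0877
gripper_force: 0.0
```

{"method": "apply_moves", "body": {"targets": [{"travel": [0,0,0],"roll": 0,"jaw": 87.6},{"travel": [0,0,0],"roll": 0,"jaw": 87.6}]}}

```text
clock: 3.15
tool_pos: [0.4692, 0.0143, 0.2483]
orientation: [180.0, 0.0, -61.9]
force: [-0.4, 0.0, 0.3]
opening: 0.0877
gripper_force: 0.0
```

```bash
python3 -c "
from h import *
plan(470.8,13.2,70,-62)"
```

```text
t 3.15 pos [469.2  14.3 248.3] rpy [ 1.7996e+02  1.0000e-02 -6.1890e+01] F [-0.4  0.   0.3] open 87.7 grip 0.0 q [ 26.   1. -24.  -0. -65.   2.]
travel now-axes [  1.7  -1.  178.3] roll 0.1 travel after roll [  1.7  -0.9 178.3]
```

{"method": "apply_moves", "body": {"targets": [{"travel": [1.7,-1,40],"roll": 0,"jaw": 87.6},{"travel": [0,0,45],"roll": 0,"jaw": 87.6},{"travel": [0,0,45],"roll": 0,"jaw": 87.6},{"travel": [0,0,30],"roll": 0,"jaw": 87.6},{"travel": [0,0,18.3],"roll": 0,"jaw": 87.6},{"travel": [0,0,0],"roll": 0,"jaw": 70},{"travel": [0,0,0],"roll": 0,"jaw": 56},{"travel": [0,0,0],"roll": 0,"jaw": 40},{"travel": [0,0,0],"roll": 0,"jaw": 40},{"travel": [0,0,0],"roll": 0,"jaw": 40}]}}

```text
clock: 4.15
tool_pos: [0.4716, 0.0124, 0.0713]
orientation: [-179.9, -0.0, -62.0]
force: [-0.2, 0.6, 0.1]
opening: 0.0531
gripper_force: 0.0
```

{"method": "apply_moves", "body": {"targets": [{"travel": [0,0,0],"roll": 0,"jaw": 40},{"travel": [0,0,0],"roll": 0,"jaw": 40},{"travel": [0,0,0],"roll": 0,"jaw": 40}]}}

```text
clock: 4.45
tool_pos: [0.4717, 0.0124, 0.071]
orientation: [-179.9, -0.0, -62.0]
force: [-1.4, 0.1, 6.5]
opening: 0.0499
gripper_force: 30.0
```

{"method": "apply_moves", "body": {"targets": [{"travel": [0,0,-20],"roll": 0,"jaw": 40},{"travel": [0,0,-40],"roll": 0,"jaw": 40},{"travel": [0,0,-45],"roll": 0,"jaw": 40},{"travel": [0,0,-35],"roll": 0,"jaw": 40},{"travel": [0,0,0],"roll": 7.2,"jaw": 40},{"travel": [0,0,0],"roll": 7.2,"jaw": 40},{"travel": [0,0,0],"roll": 7.3,"jaw": 40},{"travel": [0,0,0],"roll": 7.2,"jaw": 40},{"travel": [20,-7.6,0],"roll": 0,"jaw": 40},{"travel": [40,-15.3,0],"roll": 0,"jaw": 40}]}}

```text
clock: 5.45
tool_pos: [0.4927, -0.0473, 0.2104]
orientation: [-180.0, 0.0, -90.8]
force: [1.4, 0.3, -1.8]
opening: 0.0497
gripper_force: 30.0
```

{"method": "apply_moves", "body": {"targets": [{"travel": [40,-15.3,0],"roll": 0,"jaw": 40},{"travel": [40,-15.3,0],"roll": 0,"jaw": 40},{"travel": [40,-15.3,0],"roll": 0,"jaw": 40},{"travel": [25,-9.5,0],"roll": 0,"jaw": 40},{"travel": [13.6,-5.2,0],"roll": 0,"jaw": 40},{"travel": [0,0,0],"roll": 0,"jaw": 40},{"travel": [0,0,0],"roll": 0,"jaw": 40},{"travel": [0,0,0],"roll": 0,"jaw": 40}]}}

```text
clock: 6.25
tool_pos: [0.5507, -0.2067, 0.2103]
orientation: [180.0, 0.0, -90.9]
force: [0.4, 0.8, -1.0]
opening: 0.0496
gripper_force: 30.0
```

```bash
python3 -c "
from h import *
plan(551.3,-208,200,-90.9)
a=ctrl.snapshot('top');b=ctrl.snapshot('side');cv2.imwrite('pics/t1.png',a[:,:,::-1]);cv2.imwrite('pics/s1.png',b[:,:,::-1])
cv2.imwrite('pics/e.png',np.hstack([cv2.resize(a[180:320,310:450],None,fx=2.8,fy=2.8,interpolation=2),cv2.resize(b[170:310,200:340],None,fx=2.8,fy=2.8,interpolation=2)])[:,:,::-1])
"
```

```text
t 6.25 pos [ 550.7 -206.7  210.3] rpy [ 1.7999e+02  2.0000e-02 -9.0890e+01] F [ 0.4  0.8 -1. ] open 49.6 grip 30.0 q [ -2.  14. -14.  -0. -62.   1.]
travel now-axes [ 1.3 -0.7 10.3] roll 0.0 travel after roll [ 1.3 -0.7 10.3]
```

View pics/e.png

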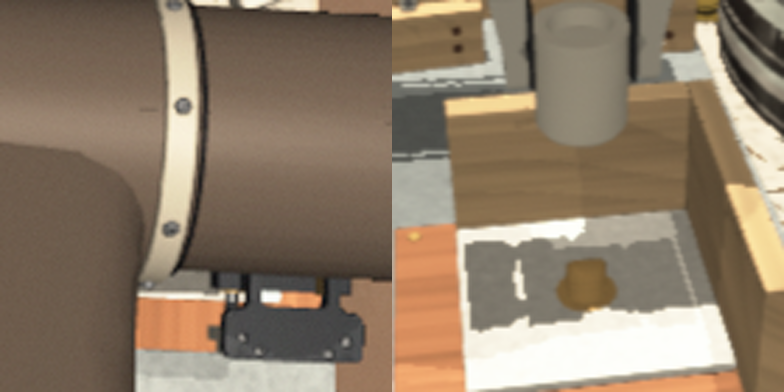

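```bash
python3 -c "
from h import *
im=cv2.imread('pics/s1.png')
cv2.imwrite('pics/f.png',cv2.resize(im[165:280,240:295],None,fx=5,fy=5,interpolation=2))
a=np.linspace(0,2*np.pi,200)
def box(x,y,z,r):
    p=np.array([proj('side',np.array([x+r*np.cos(t),y+r*np.sin(t),z])/1e3) for t in a]); q=(p-[240,165]+.5)*5-.5
    return np.r_[q.min(0),q.max(0)].round(1).tolist()
for x,y in((550.7,-206.7),(553.7,-206.7),(550.7,-203.7)):
    print(x,y,'bottom',box(x,y,157,25),'rim',box(x,y,219,25),'mouth',box(x,y,219,17))
for x,y in((551.3,-208),(554.3,-208),(551.3,-205)): print(x,y,'ring',box(x,y,38,20),'pin bot',box(x,y,38,12),'pintop',box(x,y,60,12))
"
```

```text
550.7 -206.7 bottom [58.0, 205.5, 222.3, 297.3] rim [50.8, 30.7, 224.3, 115.5] mouth [78.6, 43.5, 196.5, 101.1]
553.7 -206.7 bottom [67.8, 204.7, 232.0, 296.4] rim [61.2, 29.9, 234.5, 114.6] mouth [89.0, 42.7, 206.8, 100.2]
550.7 -203.7 bottom [56.9, 200.4, 220.6, 291.5] rim [49.7, 26.0, 222.4, 110.1] mouth [77.4, 38.7, 194.8, 95.9]
551.3 -208 ring [87.1, 507.1, 206.5, 587.8] pin bot [111.0, 522.6, 182.7, 571.0] pintop [109.7, 472.7, 182.6, 520.5]
554.3 -208 ring [96.0, 506.1, 215.3, 586.7] pin bot [119.9, 521.6, 191.5, 570.0] pintop [118.7, 471.7, 191.6, 519.5]Traceback (most recent call last):
  File "<string>", line 11, in <module>
    for x,y in((551.3,-208),(554.3,-208),(551.3,-205)): print(x,y,'ring',box(x,y,38,20),'pin bot',box(x,y,38,12),'pintop',box(x,y,60,12))
                                                                         ~~~^^^^^^^^^^^
  File "<string>", line 7, in box
    p=np.array([proj('side',np.array([x+r*np.cos(t),y+r*np.sin(t),z])/1e3) for t in a]); q=(p-[240,165]+.5)*5-.5
                ~~~~^^^^^^^^^^^^^^^^^^^^^^^^^^^^^^^^^^^^^^^^^^^^^^^^^^^^^^
  File "h.py", line 9, in proj
    c=ctrl.calibration(n);K=np.array(c["K"]);T=np.linalg.inv(np.array(c["extrinsics"]))
ValueError: time passes only in moves, steps and waits
```

View pics/f.png

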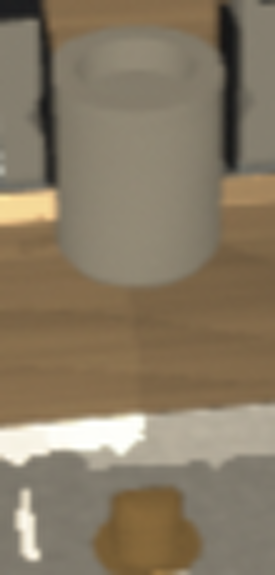

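{"method": "apply_moves", "body": {"targets": [{"travel": [2.8,-0.5,10],"roll": 0,"jaw": 40},{"travel": [0,0,25],"roll": 0,"jaw": 40},{"travel": [0,0,30],"roll": 0,"jaw": 40},{"travel": [0,0,20],"roll": 0,"jaw": 40},{"travel": [0,0,9],"roll": 0,"jaw": 40},{"travel": [0,0,0],"roll": 0,"jaw": 40},{"travel": [0,0,2],"roll": 0,"jaw": 40},{"travel": [0,0,2],"roll": 0,"jaw": 40},{"travel": [0,0,1],"roll": 0,"jaw": 40},{"travel": [0,0,0],"roll": 0,"jaw": 40}]}}

```text
clock: 7.35
tool_pos: [0.5517, -0.2105, 0.1117]
orientation: [-180.0, -0.0, -90.9]
force: [0.4, 0.4, -2.7]
opening: 0.0495
gripper_force: 30.0
```

{"method": "apply_moves", "body": {"targets": [{"travel": [0,0,1.5],"roll": 0,"jaw": 40},{"travel": [0,0,1.5],"roll": 0,"jaw": 40},{"travel": [0,0,0],"roll": 0,"jaw": 40}]}}

```text
clock: 7.65
tool_pos: [0.5514, -0.2105, 0.1081]
orientation: [180.0, 0.0, -90.9]
force: [0.2, 1.2, -1.6]
opening: 0.0499
gripper_force: 30.0
```

```bash
python3 -c "
from h import *
plan(551.3,-209.5,91,-90.9)
"
```

```text
t 7.65 pos [ 551.4 -210.5  108.1] rpy [179.99   0.   -90.94] F [ 0.2  1.2 -1.6] open 49.9 grip 30.0 q [ -2.  20. -20.  -0. -50.   1.]
travel now-axes [-1.   0.1 17.1] roll -0.0 travel after roll [-1.   0.1 17.1]
```

{"method": "apply_moves", "body": {"targets": [{"travel": [-0.4,0,2],"roll": 0,"jaw": 40},{"travel": [0,0,2],"roll": 0,"jaw": 40},{"travel": [0,0,1],"roll": 0,"jaw": 40},{"travel": [0,0,0],"roll": 0,"jaw": 40}]}}

```text
clock: 8.05
tool_pos: [0.5513, -0.2101, 0.103]
orientation: [180.0, 0.0, -90.9]
force: [0.0, -0.5, -1.6]
opening: 0.0496
gripper_force: 30.0
```

{"method": "apply_moves", "body": {"targets": [{"travel": [0,0,2],"roll": 0,"jaw": 40},{"travel": [0,0,2],"roll": 0,"jaw": 40},{"travel": [0,0,2],"roll": 0,"jaw": 40},{"travel": [0,0,0],"roll": 0,"jaw": 40}]}}

```text
clock: 8.45
tool_pos: [0.5512, -0.2101, 0.0968]
orientation: [180.0, 0.0, -90.9]
force: [-0.6, 0.5, -1.1]
opening: 0.0496
gripper_force: 30.0
```

{"method": "apply_moves", "body": {"targets": [{"travel": [0,0,2],"roll": 0,"jaw": 40},{"travel": [0,0,1.5],"roll": 0,"jaw": 40},{"travel": [0,0,1],"roll": 0,"jaw": 40},{"travel": [0,0,0],"roll": 0,"jaw": 40}]}}

```text
clock: 8.85
tool_pos: [0.5513, -0.2101, 0.0926]
orientation: [180.0, 0.0, -90.9]
force: [0.3, 0.3, -1.0]
opening: 0.0495
gripper_force: 30.0
```

{"method": "apply_moves", "body": {"targets": [{"travel": [0,0,0.8],"roll": 0,"jaw": 40},{"travel": [0,0,0.6],"roll": 0,"jaw": 40},{"travel": [0,0,0],"roll": 0,"jaw": 40}]}}

```text
clock: 9.15
tool_pos: [0.5514, -0.2101, 0.0913]
orientation: [180.0, 0.0, -90.9]
force: [0.4, -0.0, -1.6]
opening: 0.0497
gripper_force: 30.0
```

{"method": "apply_moves", "body": {"targets": [{"travel": [0,0,0.5],"roll": 0,"jaw": 40},{"travel": [0,0,0],"roll": 0,"jaw": 40}]}}

```text
clock: 9.35
tool_pos: [0.5515, -0.2101, 0.0911]
orientation: [-180.0, -0.0, -90.9]
force: [-0.7, 0.5, 1.3]
opening: 0.0498
gripper_force: 30.0
```

{"method": "apply_moves", "body": {"targets": [{"travel": [0,0,0],"roll": 0,"jaw": 54},{"travel": [0,0,0],"roll": 0,"jaw": 60},{"travel": [0,0,0],"roll": 0,"jaw": 68},{"travel": [0,0,0],"roll": 0,"jaw": 70},{"travel": [0,0,-10],"roll": 0,"jaw": 70},{"travel": [0,0,-25],"roll": 0,"jaw": 70},{"travel": [0,0,-40],"roll": 0,"jaw": 70},{"travel": [0,0,-40],"roll": 0,"jaw": 80},{"travel": [-22.7,-5.3,0],"roll": 0,"jaw": 87},{"travel": [-40,-5,0],"roll": 0,"jaw": 87}]}}

```text
clock: 10.35
tool_pos: [0.5636, -0.1484, 0.2084]
orientation: [-179.8, -0.0, -91.1]
force: [0.5, 1.3, -1.9]
opening: 0.0852
gripper_force: 0.0
```

{"method": "apply_moves", "body": {"targets": [{"travel": [-40,-5,0],"roll": 0,"jaw": 87},{"travel": [-40,-5,0],"roll": 0,"jaw": 87},{"travel": [-40,-5,0],"roll": 0,"jaw": 87},{"travel": [-30,0,0],"roll": 0,"jaw": 87},{"travel": [0,0,0],"roll": 0,"jaw": 87},{"travel": [0,0,0],"roll": 0,"jaw": 87}]}}

```text
clock: 10.95
tool_pos: [0.5803, 0.0028, 0.2065]
orientation: [-180.0, 0.0, -90.8]
force: [-0.6, -1.9, 0.6]
opening: 0.0869
gripper_force: 0.0
```

```bash
python3 -c "
from h import *
plan(580,2.3,46.5,-90.9)
a=ctrl.snapshot('top');b=ctrl.snapshot('side');cv2.imwrite('pics/t2.png',a[:,:,::-1]);cv2.imwrite('pics/s2.png',b[:,:,::-1])
cv2.imwrite('pics/g.png',np.hstack([cv2.resize(a[190:310,320:440],None,fx=3.3,fy=3.3,interpolation=2),cv2.resize(b[190:310,210:330],None,fx=3.3,fy=3.3,interpolation=2)])[:,:,::-1])
"
```

```text
t 10.95 pos [580.3   2.8 206.5] rpy [-179.97    0.    -90.84] F [-0.6 -1.9  0.6] open 86.9 grip 0.0 q [ 20.  13. -15.   0. -61. -20.]
travel now-axes [  0.5   0.3 160. ] roll 0.1 travel after roll [  0.5   0.3 160. ]
```

View pics/g.png

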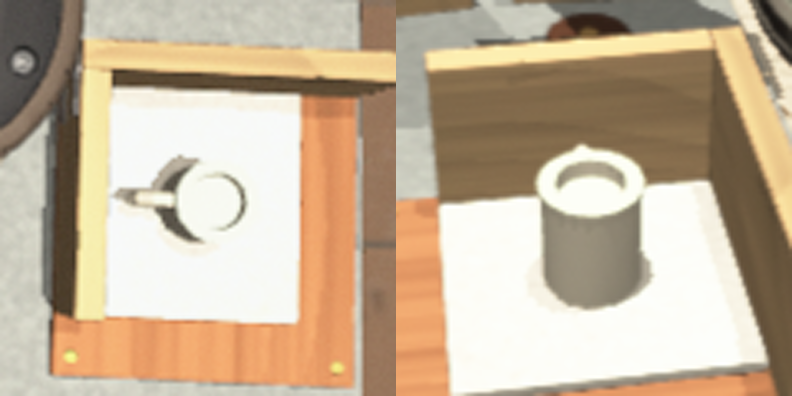

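{"method": "apply_moves", "body": {"targets": [{"travel": [0.5,0.3,40],"roll": 0,"jaw": 87},{"travel": [0,0,45],"roll": 0,"jaw": 87},{"travel": [0,0,40],"roll": 0,"jaw": 87},{"travel": [0,0,25],"roll": 0,"jaw": 87},{"travel": [0,0,10],"roll": 0,"jaw": 80},{"travel": [0,0,0],"roll": 0,"jaw": 68},{"travel": [0,0,0],"roll": 0,"jaw": 58},{"travel": [0,0,0],"roll": 0,"jaw": 44},{"travel": [0,0,0],"roll": 0,"jaw": 44},{"travel": [0,0,0],"roll": 0,"jaw": 44}]}}

```text
clock: 12.05
tool_pos: [0.5808, 0.0018, 0.0473]
orientation: [-179.9, 0.0, -90.9]
force: [-1.0, 0.2, 6.8]
opening: 0.053
gripper_force: 30.0
```

{"method": "apply_moves", "body": {"targets": [{"travel": [0,0,0],"roll": 0,"jaw": 44},{"travel": [0,0,0],"roll": 0,"jaw": 44}]}}

```text
clock: 12.25
tool_pos: [0.5808, 0.0019, 0.0474]
orientation: [-179.9, 0.0, -90.9]
force: [-0.3, 0.2, 6.5]
opening: 0.053
gripper_force: 30.0
```

```bash
python3 -c "
from h import *
plan(551.3,-208,200,-90.9)
print(ray('top',(320+210/3.3-.35,190+202/3.3-.35),.1),ray('side',(210+(590.5-396)/3.3-.35,190+186/3.3-.35),.1))
"
```

```text
t 12.25 pos [580.8   1.9  47.4] rpy [-1.7987e+02  2.0000e-02 -9.0910e+01] F [-0.3  0.2  6.5] open 53.0 grip 30.0 q [ 19.  24. -25.   0. -41. -20.]
travel now-axes [ 210.2   25.9 -152.8] roll -0.0 travel after roll [ 210.3   26.2 -152.6]
[ 549.95946123 -204.09663943  100.        ] [ 550.82399879 -211.48246426  100.        ]
```

{"method": "apply_moves", "body": {"targets": [{"travel": [0,0,-20],"roll": 0,"jaw": 44},{"travel": [0,0,-40],"roll": 0,"jaw": 44},{"travel": [0,0,-45],"roll": 0,"jaw": 44},{"travel": [0,0,-35],"roll": 0,"jaw": 44},{"travel": [25,3,0],"roll": 0,"jaw": 44},{"travel": [42,5,0],"roll": 0,"jaw": 44},{"travel": [42,5,0],"roll": 0,"jaw": 44},{"travel": [42,5,0],"roll": 0,"jaw": 44},{"travel": [35,5,0],"roll": 0,"jaw": 44},{"travel": [24.2,3.2,0],"roll": 0,"jaw": 44}]}}

```text
clock: 13.25
tool_pos: [0.5495, -0.2101, 0.1862]
orientation: [-180.0, 0.0, -91.0]
force: [0.8, -0.4, -0.7]
opening: 0.053
gripper_force: 30.0
```

{"method": "apply_moves", "body": {"targets": [{"travel": [0,0,20],"roll": 0,"jaw": 44},{"travel": [0,0,22],"roll": 0,"jaw": 44},{"travel": [0,0,0],"roll": 0,"jaw": 44},{"travel": [0,0,0],"roll": 0,"jaw": 44}]}}

```text
clock: 13.65
tool_pos: [0.5503, -0.2081, 0.1442]
orientation: [180.0, -0.0, -90.9]
force: [1.3, 0.9, -0.5]
opening: 0.0528
gripper_force: 30.0
```

```bash
python3 -c "
from h import *
plan(551.3,-208,121.5,-90.9)
b=ctrl.snapshot('side');cv2.imwrite('pics/s3.png',b[:,:,::-1])
cv2.imwrite('pics/i.png',cv2.resize(b[190:290,210:330],None,fx=6,fy=6,interpolation=2)[:,:,::-1])
a=np.linspace(0,2*np.pi,40)
c=ctrl.calibration('side');K=np.array(c['K']);T=np.linalg.inv(np.array(c['extrinsics']))
p=ctrl.get_obs()['tool_pos']*1e3
def box(x,y,z,r):
    P=np.c_[x+r*np.cos(a),y+r*np.sin(a),0*a+z]/1e3; q=(K@(T[:3,:3]@P.T+T[:3,3:])).T; q=q[:,:2]/q[:,2:]
    q=(q-[210,190]+.5)*6-.5
    return np.r_[q.min(0),q.max(0)].round(0).tolist()
zb=p[2]-29.4
print('plug top',box(p[0],p[1],zb+34,27),'band bottom',box(p[0],p[1],zb+17,27),'shoulder bot',box(p[0],p[1],zb+8,22),'spigot',box(p[0],p[1],zb,14))
print('rim',box(551.3,-208,100,25),'foot',box(551.3,-208,38,25), 'dy3',box(551.3,-205,100,25))
"
```

```text
t 13.65 pos [ 550.3 -208.1  144.2] rpy [ 1.7997e+02 -1.0000e-02 -9.0920e+01] F [ 1.3  0.9 -0.5] open 52.8 grip 30.0 q [ -2.  18. -18.   0. -54.   1.]
travel now-axes [-0.1 -1.  22.7] roll -0.0 travel after roll [-0.1 -1.  22.7]
plug top [244.0, 119.0, 456.0, 239.0] band bottom [246.0, 172.0, 455.0, 295.0] shoulder bot [267.0, 211.0, 436.0, 311.0] spigot [298.0, 252.0, 405.0, 317.0]
rim [260.0, 274.0, 448.0, 390.0] foot [267.0, 447.0, 446.0, 568.0] dy3 [258.0, 268.0, 446.0, 383.0]
```

View pics/i.png

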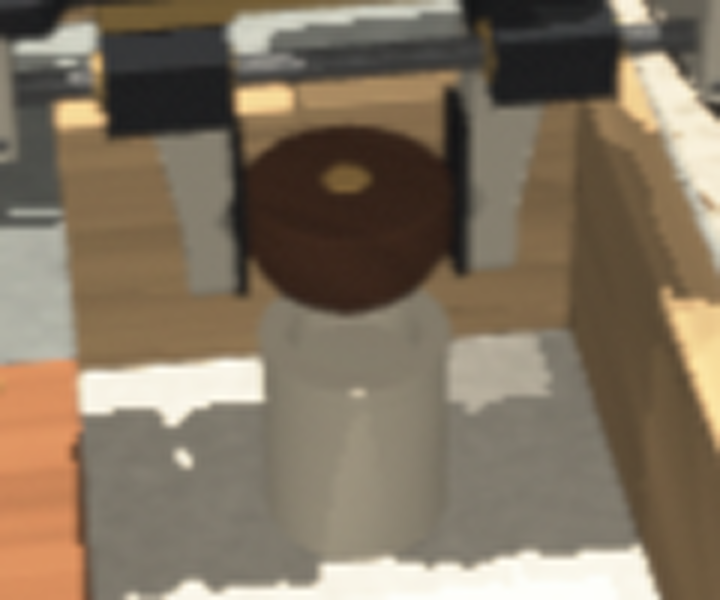

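{"method": "apply_moves", "body": {"targets": [{"travel": [-0.5,-1,6],"roll": 0,"jaw": 44},{"travel": [0,0,5],"roll": 0,"jaw": 44},{"travel": [0,0,3],"roll": 0,"jaw": 44},{"travel": [0,0,0],"roll": 0,"jaw": 44},{"travel": [0,0,2],"roll": 0,"jaw": 44},{"travel": [0,0,0],"roll": 0,"jaw": 44}]}}

```text
clock: 14.3
tool_pos: [0.5512, -0.2076, 0.1277]
orientation: [180.0, 0.0, -90.9]
force: [-0.5, 0.4, -0.9]
opening: 0.0528
gripper_force: 30.0
```

{"method": "apply_moves", "body": {"targets": [{"travel": [0,0,1.5],"roll": 0,"jaw": 44},{"travel": [0,0,1.5],"roll": 0,"jaw": 44},{"travel": [0,0,0],"roll": 0,"jaw": 44}]}}

```text
clock: 14.6
tool_pos: [0.5512, -0.2076, 0.1247]
orientation: [180.0, 0.0, -90.9]
force: [0.1, 0.1, -0.7]
opening: 0.0527
gripper_force: 30.0
```

{"method": "apply_moves", "body": {"targets": [{"travel": [0,0,1.5],"roll": 0,"jaw": 44},{"travel": [0,0,0.8],"roll": 0,"jaw": 44},{"travel": [0,0,0],"roll": 0,"jaw": 44}]}}

```text
clock: 14.9
tool_pos: [0.5512, -0.2076, 0.1224]
orientation: [180.0, 0.0, -90.9]
force: [0.1, -0.2, -0.9]
opening: 0.0523
gripper_force: 30.0
```

{"method": "apply_moves", "body": {"targets": [{"travel": [0,0,0.8],"roll": 0,"jaw": 44},{"travel": [0,0,0.4],"roll": 0,"jaw": 44},{"travel": [0,0,0],"roll": 0,"jaw": 44}]}}

```text
clock: 15.2
tool_pos: [0.5514, -0.2076, 0.1214]
orientation: [-180.0, -0.0, -90.9]
force: [0.2, -0.1, -0.7]
opening: 0.0526
gripper_force: 30.0
```

{"method": "apply_moves", "body": {"targets": [{"travel": [0,0,0.4],"roll": 0,"jaw": 44},{"travel": [0,0,0],"roll": 0,"jaw": 44}]}}

```text
clock: 15.4
tool_pos: [0.5515, -0.2077, 0.1214]
orientation: [-180.0, -0.0, -90.9]
force: [-1.7, 0.0, 3.7]
opening: 0.0529
gripper_force: 30.0
```

{"method": "apply_moves", "body": {"targets": [{"travel": [0,0,0],"roll": 0,"jaw": 57},{"travel": [0,0,0],"roll": 0,"jaw": 64},{"travel": [0,0,0],"roll": 0,"jaw": 72},{"travel": [0,0,0],"roll": 0,"jaw": 72},{"travel": [0,0,-14],"roll": 0,"jaw": 72},{"travel": [0,0,-40],"roll": 0,"jaw": 72},{"travel": [0,0,-40],"roll": 0,"jaw": 72},{"travel": [-19,-3.5,0],"roll": 0,"jaw": 72},{"travel": [-39,-7.2,0],"roll": 0,"jaw": 72},{"travel": [-39,-7.2,0],"roll": 0,"jaw": 72}]}}

```text
clock: 16.4
tool_pos: [0.5708, -0.1103, 0.2153]
orientation: [-180.0, 0.0, -91.0]
force: [0.7, -0.7, -0.0]
opening: 0.0717
gripper_force: 0.0
```

{"method": "apply_moves", "body": {"targets": [{"travel": [-39,-7.2,0],"roll": 0,"jaw": 72},{"travel": [-39,-7.2,0],"roll": 0,"jaw": 72},{"travel": [-39,-7.2,0],"roll": 0,"jaw": 72},{"travel": [-39,-7.2,0],"roll": 0,"jaw": 72},{"travel": [-39,-7.2,0],"roll": 0,"jaw": 72},{"travel": [-20,-3.7,0],"roll": 0,"jaw": 72},{"travel": [0,0,0],"roll": -8.5,"jaw": 72},{"travel": [0,0,0],"roll": -8.5,"jaw": 72},{"travel": [0,0,0],"roll": -8.5,"jaw": 72},{"travel": [0,0,0],"roll": -8.5,"jaw": 72}]}}

```text
clock: 17.4
tool_pos: [0.6139, 0.1032, 0.2148]
orientation: [180.0, 0.0, -56.6]
force: [-0.5, 1.4, -0.2]
opening: 0.0718
gripper_force: 0.0
```

{"method": "apply_moves", "body": {"targets": [{"travel": [0,0,0],"roll": -8.5,"jaw": 66},{"travel": [0,0,0],"roll": -8.5,"jaw": 66},{"travel": [0,0,0],"roll": -8.5,"jaw": 66},{"travel": [0,0,0],"roll": -8.5,"jaw": 66},{"travel": [0,0,0],"roll": -8.5,"jaw": 66},{"travel": [0,0,0],"roll": -8.5,"jaw": 66},{"travel": [0,0,0],"roll": -0.8,"jaw": 66},{"travel": [0,0,0],"roll": 0,"jaw": 66}]}}

```text
clock: 18.2
tool_pos: [0.614, 0.1031, 0.2149]
orientation: [180.0, 0.0, -5.4]
force: [0.1, 0.4, 0.2]
opening: 0.0659
gripper_force: 0.0
```

```bash
python3 -c "
from h import *
plan(613.9,103.4,88,-5.1)
b=ctrl.snapshot('side');cv2.imwrite('pics/s4.png',b[:,:,::-1])
"
```

```text
t 18.2 pos [614.  103.1 214.9] rpy [ 1.7999e+02  1.0000e-02 -5.3600e+00] F [0.1 0.4 0.2] open 65.9 grip 0.0 q [ 27.  17.  -9.  -0. -64.  57.]
travel now-axes [-1.000e-01 -3.000e-01  1.269e+02] roll -0.3 travel after roll [-1.000e-01 -3.000e-01  1.269e+02]
```

View pics/s4.png

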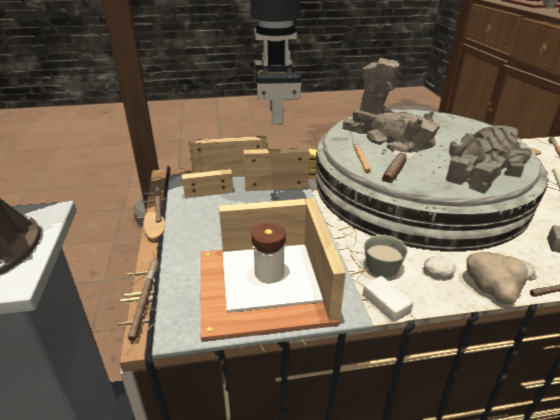

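The plug sits level on the model at (268,233), and the gripper hangs over the end board at (277,105). Next I grip the end board.

{"method": "apply_moves", "body": {"targets": [{"travel": [0,-0.2,35],"roll": -0.3,"jaw": 66},{"travel": [0,0,40],"roll": 0,"jaw": 66},{"travel": [0,0,30],"roll": 0,"jaw": 66},{"travel": [0,0,16],"roll": 0,"jaw": 60},{"travel": [0,0,6],"roll": 0,"jaw": 50},{"travel": [0,0,0],"roll": 0,"jaw": 36},{"travel": [0,0,0],"roll": 0,"jaw": 24},{"travel": [0,0,0],"roll": 0,"jaw": 10},{"travel": [0,0,0],"roll": 0,"jaw": 10},{"travel": [0,0,0],"roll": 0,"jaw": 10}]}}

```text
clock: 19.25
tool_pos: [0.6145, 0.1038, 0.0889]
orientation: [-180.0, -0.1, -4.8]
force: [-0.7, 0.1, 4.3]
opening: 0.0201
gripper_force: 30.0
```

{"method": "apply_moves", "body": {"targets": [{"travel": [0,0,0],"roll": 0,"jaw": 10},{"travel": [0,0,0],"roll": 0,"jaw": 10},{"travel": [0,0,0],"roll": 0,"jaw": 10}]}}

```text
clock: 19.55
tool_pos: [0.6145, 0.1039, 0.0889]
orientation: [-180.0, -0.1, -4.8]
force: [-1.2, 1.2, 6.2]
opening: 0.0201
gripper_force: 30.0
```

{"method": "apply_moves", "body": {"targets": [{"travel": [0,0,-15],"roll": 0,"jaw": 10},{"travel": [0,0,-40],"roll": 0,"jaw": 10},{"travel": [0,0,-45],"roll": 0,"jaw": 10},{"travel": [0,0,-35],"roll": -3.9,"jaw": 10},{"travel": [-3,20,0],"roll": 0,"jaw": 10},{"travel": [-6,40,0],"roll": 0,"jaw": 10},{"travel": [-6,40,0],"roll": 0,"jaw": 10},{"travel": [-6,40,0],"roll": 0,"jaw": 10},{"travel": [-6,40,0],"roll": 0,"jaw": 10},{"travel": [-6,40,0],"roll": 0,"jaw": 10}]}}

```text
clock: 20.55
tool_pos: [0.5761, -0.1175, 0.2219]
orientation: [-180.0, 0.1, -1.0]
force: [0.2, 0.2, -1.5]
opening: 0.0201
gripper_force: 30.0
```

{"method": "apply_moves", "body": {"targets": [{"travel": [-6,40,0],"roll": 0,"jaw": 10},{"travel": [-6,40,0],"roll": 0,"jaw": 10},{"travel": [-6,40,0],"roll": 0,"jaw": 10},{"travel": [-6,40,0],"roll": 0,"jaw": 10},{"travel": [-2,19,0],"roll": 0,"jaw": 10},{"travel": [0,0,0],"roll": 0,"jaw": 10},{"travel": [0,0,0],"roll": 0,"jaw": 10},{"travel": [0,0,0],"roll": 0,"jaw": 10}]}}

```text
clock: 21.35
tool_pos: [0.5482, -0.2938, 0.2224]
orientation: [-180.0, 0.1, -0.9]
force: [0.5, 0.1, -2.1]
opening: 0.0197
gripper_force: 30.0
```

```bash
python3 -c "
from h import *
plan(549.5,-293.8,150,-0.9)
b=ctrl.snapshot('side');cv2.imwrite('pics/s5.png',b[:,:,::-1]);a=ctrl.snapshot('top');cv2.imwrite('pics/t5.png',a[:,:,::-1])
"
```

```text
t 21.35 pos [ 548.2 -293.8  222.4] rpy [-1.7997e+02  5.0000e-02 -9.3000e-01] F [ 0.5  0.1 -2.1] open 19.7 grip 30.0 q [-10.  17.  -8.  -0. -65.  99.]
travel now-axes [ 1.3  0.1 72.4] roll -0.0 travel after roll [ 1.3  0.  72.4]
```

View pics/s5.png

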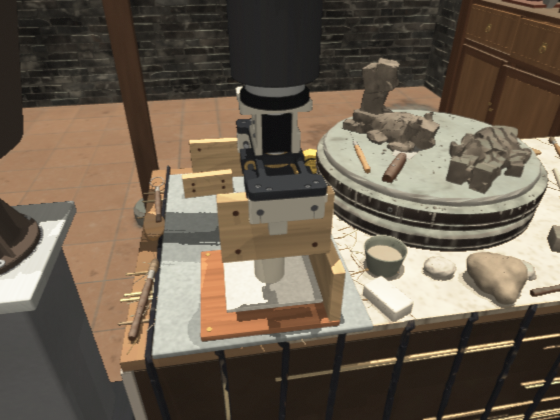

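{"method": "apply_moves", "body": {"targets": [{"travel": [0,0,25],"roll": 0,"jaw": 10},{"travel": [0,0,35],"roll": 0,"jaw": 10},{"travel": [0,0,30],"roll": 0,"jaw": 10},{"travel": [0,0,18],"roll": 0,"jaw": 10},{"travel": [0,0,8],"roll": 0,"jaw": 10},{"travel": [0,0,2],"roll": 0,"jaw": 10},{"travel": [0,0,0],"roll": 0,"jaw": 10}]}}

```text
clock: 22.15
tool_pos: [0.5492, -0.2942, 0.1057]
orientation: [180.0, -0.0, -0.9]
force: [0.4, -0.1, -1.5]
opening: 0.0201
gripper_force: 30.0
```

{"method": "apply_moves", "body": {"targets": [{"travel": [1,0,0],"roll": 0,"jaw": 10},{"travel": [1,0,0],"roll": 0,"jaw": 10},{"travel": [0,0,0],"roll": 0,"jaw": 10}]}}

```text
clock: 22.45
tool_pos: [0.5511, -0.2945, 0.1058]
orientation: [180.0, -0.1, -0.9]
force: [0.3, -0.1, -1.8]
opening: 0.0197
gripper_force: 30.0
```

{"method": "apply_moves", "body": {"targets": [{"travel": [1,0,0],"roll": 0,"jaw": 10},{"travel": [0,0,0],"roll": 0,"jaw": 10}]}}

```text
clock: 22.65
tool_pos: [0.5515, -0.2945, 0.1051]
orientation: [180.0, -0.0, -0.9]
force: [-0.1, 0.6, -1.6]
opening: 0.0198
gripper_force: 30.0
```

{"method": "apply_moves", "body": {"targets": [{"travel": [0.5,0,0],"roll": 0,"jaw": 10},{"travel": [0,0,0],"roll": 0,"jaw": 10}]}}

```text
clock: 22.85
tool_pos: [0.5515, -0.2945, 0.1049]
orientation: [-180.0, 0.1, -0.9]
force: [-3.3, 0.2, 0.7]
opening: 0.0198
gripper_force: 30.0
```

{"method": "apply_moves", "body": {"targets": [{"travel": [-2,0,0],"roll": 0,"jaw": 10},{"travel": [-1.9,0,0],"roll": 0,"jaw": 10},{"travel": [0,0,1.5],"roll": 0,"jaw": 10},{"travel": [0,0,1.2],"roll": 0,"jaw": 10},{"travel": [0,0,0],"roll": 0,"jaw": 10}]}}

```text
clock: 23.35
tool_pos: [0.5481, -0.2943, 0.102]
orientation: [-180.0, 0.0, -0.9]
force: [-0.4, -0.5, -1.2]
opening: 0.0196
gripper_force: 30.0
```

{"method": "apply_moves", "body": {"targets": [{"travel": [0,-2,0],"roll": 0,"jaw": 10},{"travel": [0,-1,0],"roll": 0,"jaw": 10},{"travel": [0,0,0],"roll": 0,"jaw": 10}]}}

```text
clock: 23.65
tool_pos: [0.5483, -0.2912, 0.1023]
orientation: [-180.0, -0.0, -0.9]
force: [-0.5, -0.2, -1.6]
opening: 0.0197
gripper_force: 30.0
```

{"method": "apply_moves", "body": {"targets": [{"travel": [0,-1,0],"roll": 0,"jaw": 10},{"travel": [0,-0.5,0],"roll": 0,"jaw": 10},{"travel": [0,0,0],"roll": 0,"jaw": 10}]}}

```text
clock: 23.95
tool_pos: [0.5482, -0.2898, 0.1023]
orientation: [-180.0, -0.0, -0.9]
force: [0.3, 0.8, -2.5]
opening: 0.0197
gripper_force: 30.0
```

{"method": "apply_moves", "body": {"targets": [{"travel": [0.6,-0.7,0],"roll": 0,"jaw": 10},{"travel": [0,-0.3,0],"roll": 0,"jaw": 10},{"travel": [0,0,0],"roll": 0,"jaw": 10}]}}

```text
clock: 24.25
tool_pos: [0.5488, -0.2889, 0.1023]
orientation: [-180.0, 0.0, -0.9]
force: [-0.8, -0.2, -2.2]
opening: 0.0199
gripper_force: 30.0
```

{"method": "apply_moves", "body": {"targets": [{"travel": [0,-0.7,0],"roll": 0,"jaw": 10},{"travel": [0,0,0],"roll": 0,"jaw": 10}]}}

```text
clock: 24.45
tool_pos: [0.5488, -0.2881, 0.1022]
orientation: [-180.0, 0.0, -0.9]
force: [-0.7, -0.3, -0.9]
opening: 0.0197
gripper_force: 30.0
```

{"method": "apply_moves", "body": {"targets": [{"travel": [0,-0.5,0],"roll": 0,"jaw": 10},{"travel": [0,0,0],"roll": 0,"jaw": 10}]}}

```text
clock: 24.65
tool_pos: [0.5488, -0.2876, 0.1023]
orientation: [-180.0, 0.0, -0.9]
force: [-0.5, 0.1, -2.2]
opening: 0.0195
gripper_force: 30.0
```

{"method": "apply_moves", "body": {"targets": [{"travel": [0,-0.6,0],"roll": 0,"jaw": 10},{"travel": [0,0,0],"roll": 0,"jaw": 10}]}}

```text
clock: 24.85
tool_pos: [0.5488, -0.287, 0.1023]
orientation: [-180.0, -0.0, -0.9]
force: [-0.3, 0.0, -2.2]
opening: 0.0197
gripper_force: 30.0
```

{"method": "apply_moves", "body": {"targets": [{"travel": [0,-0.6,0],"roll": 0,"jaw": 10},{"travel": [0,0,0],"roll": 0,"jaw": 10}]}}

```text
clock: 25.05
tool_pos: [0.5488, -0.2867, 0.1023]
orientation: [180.0, 0.0, -0.9]
force: [0.4, -1.6, -0.9]
opening: 0.02
gripper_force: 30.0
```

{"method": "apply_moves", "body": {"targets": [{"travel": [0,-0.6,0],"roll": 0,"jaw": 10},{"travel": [0,0,0],"roll": 0,"jaw": 10}]}}

```text
clock: 25.25
tool_pos: [0.5488, -0.2866, 0.1023]
orientation: [179.9, 0.0, -0.9]
force: [0.8, -5.4, -2.7]
opening: 0.0203
gripper_force: 30.0
```

{"method": "apply_moves", "body": {"targets": [{"travel": [0,0.4,0],"roll": 0,"jaw": 10},{"travel": [0,0,0.8],"roll": 0,"jaw": 10},{"travel": [0,0,0.6],"roll": 0,"jaw": 10},{"travel": [0,0,0],"roll": 0,"jaw": 10}]}}

```text
clock: 25.65
tool_pos: [0.5491, -0.2866, 0.1011]
orientation: [180.0, -0.0, -0.9]
force: [-0.2, -4.2, -1.6]
opening: 0.0196
gripper_force: 30.0
```

{"method": "apply_moves", "body": {"targets": [{"travel": [0,0,0.5],"roll": 0,"jaw": 10},{"travel": [0,0,0],"roll": 0,"jaw": 10}]}}

```text
clock: 25.85
tool_pos: [0.5491, -0.2866, 0.1009]
orientation: [180.0, -0.0, -0.9]
force: [-1.6, -4.4, 2.0]
opening: 0.0202
gripper_force: 30.0
```

{"method": "apply_moves", "body": {"targets": [{"travel": [0,0,0],"roll": 0,"jaw": 24},{"travel": [0,0,0],"roll": 0,"jaw": 30},{"travel": [0,0,0],"roll": 0,"jaw": 34},{"travel": [0,0,0],"roll": 0,"jaw": 34},{"travel": [0,0,-15],"roll": 0,"jaw": 34},{"travel": [0,0,-40],"roll": 0,"jaw": 34},{"travel": [0,0,-40],"roll": 0,"jaw": 34},{"travel": [0,0,-20],"roll": 0,"jaw": 60},{"travel": [-3.6,-39,0],"roll": 0,"jaw": 60},{"travel": [-3.6,-39,0],"roll": 0,"jaw": 60}]}}

```text
clock: 26.85
tool_pos: [0.543, -0.2078, 0.2159]
orientation: [-180.0, -0.1, -1.1]
force: [0.8, 0.6, -0.7]
opening: 0.0525
gripper_force: 0.0
```

{"method": "apply_moves", "body": {"targets": [{"travel": [-3.6,-39,0],"roll": 0,"jaw": 60},{"travel": [-3.6,-39,0],"roll": 0,"jaw": 60},{"travel": [-3.6,-39,0],"roll": 0,"jaw": 60},{"travel": [-3.6,-39,0],"roll": 0,"jaw": 60},{"travel": [-3.6,-39,0],"roll": 0,"jaw": 60},{"travel": [-3.6,-39,0],"roll": 0,"jaw": 60},{"travel": [-3.6,-39,0],"roll": 0,"jaw": 60},{"travel": [-3.6,-39,0],"roll": 0,"jaw": 60},{"travel": [-3.6,-39,0],"roll": 0,"jaw": 60},{"travel": [-3.6,-39,0],"roll": 0,"jaw": 60}]}}

```text
clock: 27.85
tool_pos: [0.5128, 0.1841, 0.2155]
orientation: [-180.0, -0.0, -0.9]
force: [1.1, -0.4, -0.3]
opening: 0.0602
gripper_force: 0.0
```

{"method": "apply_moves", "body": {"targets": [{"travel": [0,0,0],"roll": 1,"jaw": 60},{"travel": [0,0,0],"roll": 0,"jaw": 60}]}}

```text
clock: 28.05
tool_pos: [0.5129, 0.1832, 0.2151]
orientation: [180.0, 0.0, -1.8]
force: [-0.3, 0.6, -1.0]
opening: 0.0599
gripper_force: 0.0
```

```bash
python3 -c "
from h import *
plan(513.2,182,88,-1.9)
b=ctrl.snapshot('side');cv2.imwrite('pics/s6.png',b[:,:,::-1]);a=ctrl.snapshot('top');cv2.imwrite('pics/t6.png',a[:,:,::-1])
cv2.imwrite('pics/j.png',np.hstack([cv2.resize(a[190:320,320:450],None,fx=3,fy=3,interpolation=2),cv2.resize(b[190:340,195:350],(400,390),interpolation=2)])[:,:,::-1])
"
```

```text
t 28.05 pos [512.9 183.2 215.1] rpy [ 1.7999e+02  3.0000e-02 -1.8500e+00] F [-0.3  0.6 -1. ] open 59.9 grip 0.0 q [ 40.  10. -19.  -0. -62.  48.]
travel now-axes [  0.4   1.2 127.1] roll 0.1 travel after roll [  0.4   1.2 127.1]
```

View pics/j.png

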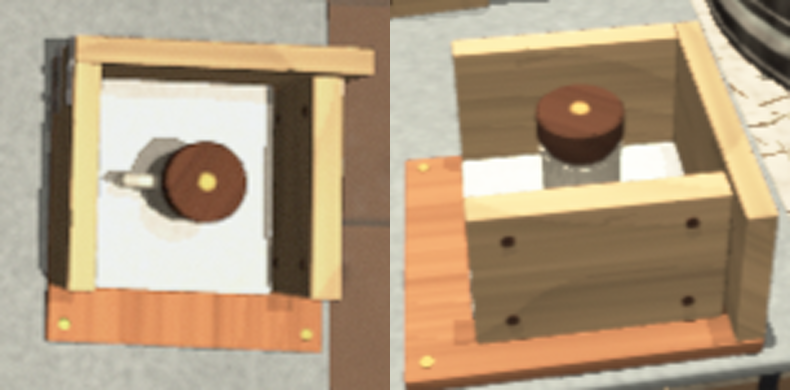

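The end board stands snugly at the open end, and the plug is level at (205,181). Next is the long board.

{"method": "apply_moves", "body": {"targets": [{"travel": [0.4,1,35],"roll": 0,"jaw": 60},{"travel": [0,0,40],"roll": 0,"jaw": 60},{"travel": [0,0,30],"roll": 0,"jaw": 60},{"travel": [0,0,16],"roll": 0,"jaw": 60},{"travel": [0,0,6],"roll": 0,"jaw": 50},{"travel": [0,0,0],"roll": 0,"jaw": 36},{"travel": [0,0,0],"roll": 0,"jaw": 24},{"travel": [0,0,0],"roll": 0,"jaw": 10},{"travel": [0,0,0],"roll": 0,"jaw": 10},{"travel": [0,0,0],"roll": 0,"jaw": 10}]}}

```text
clock: 29.15
tool_pos: [0.5141, 0.1817, 0.0892]
orientation: [-179.9, -0.1, -1.9]
force: [0.3, 0.5, 3.8]
opening: 0.0197
gripper_force: 30.0
```

{"method": "apply_moves", "body": {"targets": [{"travel": [0,0,0],"roll": 0,"jaw": 10},{"travel": [0,0,0],"roll": 0,"jaw": 10}]}}

```text
clock: 29.35
tool_pos: [0.5141, 0.1817, 0.0892]
orientation: [-180.0, -0.1, -1.9]
force: [-1.9, -0.5, 6.7]
opening: 0.0202
gripper_force: 30.0
```

{"method": "apply_moves", "body": {"targets": [{"travel": [0,0,-15],"roll": 0,"jaw": 10},{"travel": [0,0,-40],"roll": 0,"jaw": 10},{"travel": [0,0,-45],"roll": 0,"jaw": 10},{"travel": [0,0,-40],"roll": 0,"jaw": 10},{"travel": [0,0,0],"roll": 0,"jaw": 10}]}}

```text
clock: 29.85
tool_pos: [0.5161, 0.1827, 0.2342]
orientation: [-179.7, -0.5, -1.9]
force: [0.1, 0.3, -2.3]
opening: 0.0199
gripper_force: 30.0
```

{"method": "apply_moves", "body": {"targets": [{"travel": [0,0,0],"roll": 4,"jaw": 10},{"travel": [0,0,0],"roll": 8,"jaw": 10},{"travel": [0,0,0],"roll": 8,"jaw": 10},{"travel": [0,0,0],"roll": 8,"jaw": 10},{"travel": [0,0,0],"roll": 8,"jaw": 10},{"travel": [0,0,0],"roll": 8,"jaw": 10},{"travel": [0,0,0],"roll": 8,"jaw": 10},{"travel": [0,0,0],"roll": 8,"jaw": 10},{"travel": [0,0,0],"roll": 8,"jaw": 10},{"travel": [0,0,0],"roll": 8,"jaw": 10}]}}

```text
clock: 30.85
tool_pos: [0.513, 0.1811, 0.2271]
orientation: [179.9, -0.0, -78.3]
force: [0.2, -0.5, -1.9]
opening: 0.0196
gripper_force: 30.0
```

{"method": "apply_moves", "body": {"targets": [{"travel": [0,0,0],"roll": 8,"jaw": 10},{"travel": [0,0,0],"roll": 5,"jaw": 10},{"travel": [20,2.5,0],"roll": 0,"jaw": 10},{"travel": [39,4.8,0],"roll": 0,"jaw": 10},{"travel": [39,4.8,0],"roll": 0,"jaw": 10},{"travel": [39,4.8,0],"roll": 0,"jaw": 10},{"travel": [39,4.8,0],"roll": 0,"jaw": 10},{"travel": [39,4.8,0],"roll": 0,"jaw": 10},{"travel": [39,4.8,0],"roll": 0,"jaw": 10},{"travel": [39,4.8,0],"roll": 0,"jaw": 10}]}}

```text
clock: 31.85
tool_pos: [0.4712, -0.1129, 0.2277]
orientation: [179.9, 0.0, -90.9]
force: [1.2, 0.8, -2.3]
opening: 0.0198
gripper_force: 30.0
```

{"method": "apply_moves", "body": {"targets": [{"travel": [39,4.8,0],"roll": 0,"jaw": 10},{"travel": [36,4.8,0],"roll": 0,"jaw": 10},{"travel": [22,2.8,0],"roll": 0,"jaw": 10},{"travel": [0,0,0],"roll": 0,"jaw": 10},{"travel": [0,0,0],"roll": 0,"jaw": 10}]}}

```text
clock: 32.35
tool_pos: [0.4577, -0.2084, 0.2276]
orientation: [179.9, 0.0, -91.0]
force: [-0.1, 0.4, -1.8]
opening: 0.0197
gripper_force: 30.0
```

```bash
python3 -c "
from h import *
plan(459.4,-207.5,104,-90.9)
b=ctrl.snapshot('side');cv2.imwrite('pics/s7.png',b[:,:,::-1])
"
```

```text
t 32.35 pos [ 457.7 -208.4  227.6] rpy [ 1.7992e+02  3.0000e-02 -9.1000e+01] F [-0.1  0.4 -1.8] open 19.7 grip 30.0 q [ -2.   5. -22.  -0. -63.   1.]
travel now-axes [ -0.9  -1.8 123.6] roll -0.1 travel after roll [ -0.9  -1.7 123.6]
```

View pics/s7.png

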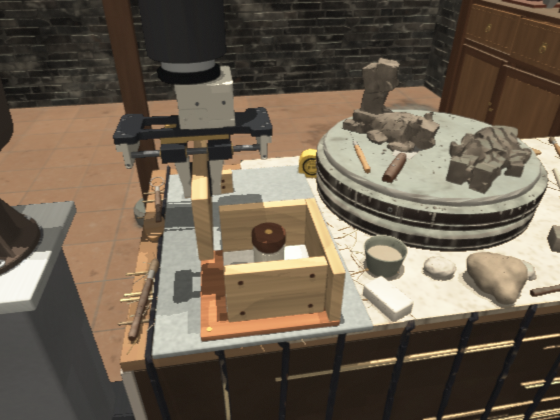

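The long board hangs just outside the front ledge, clear of the end board at (228,285). I lower it and then slide it in.

{"method": "apply_moves", "body": {"targets": [{"travel": [-0.8,0,25],"roll": 0,"jaw": 10},{"travel": [0,0,35],"roll": 0,"jaw": 10},{"travel": [0,0,30],"roll": 0,"jaw": 10},{"travel": [0,0,20],"roll": 0,"jaw": 10},{"travel": [0,0,10],"roll": 0,"jaw": 10},{"travel": [0,0,2],"roll": 0,"jaw": 10},{"travel": [0,0,0],"roll": 0,"jaw": 10}]}}

```text
clock: 33.1
tool_pos: [0.4594, -0.2067, 0.1069]
orientation: [-180.0, -0.0, -90.9]
force: [-0.4, 0.6, -2.3]
opening: 0.02
gripper_force: 30.0
```

{"method": "apply_moves", "body": {"targets": [{"travel": [0,0,1.5],"roll": 0,"jaw": 10},{"travel": [0,0,0],"roll": 0,"jaw": 10},{"travel": [0,-3,0],"roll": 0,"jaw": 10},{"travel": [0,-2,0],"roll": 0,"jaw": 10},{"travel": [0,0,0],"roll": 0,"jaw": 10}]}}

```text
clock: 33.6
tool_pos: [0.4643, -0.2072, 0.1051]
orientation: [-180.0, -0.0, -90.9]
force: [-0.2, 0.1, -2.7]
opening: 0.0197
gripper_force: 30.0
```

{"method": "apply_moves", "body": {"targets": [{"travel": [0,0,1.5],"roll": 0,"jaw": 10},{"travel": [0,0,0.8],"roll": 0,"jaw": 10},{"travel": [0,-0.6,0],"roll": 0,"jaw": 10},{"travel": [0,0,0],"roll": 0,"jaw": 10}]}}

```text
clock: 34.0
tool_pos: [0.4644, -0.2071, 0.1025]
orientation: [180.0, -0.0, -90.9]
force: [-0.3, 0.5, -2.2]
opening: 0.0201
gripper_force: 30.0
```

{"method": "apply_moves", "body": {"targets": [{"travel": [0,-0.6,0],"roll": 0,"jaw": 10},{"travel": [0,0,0],"roll": 0,"jaw": 10}]}}

```text
clock: 34.2
tool_pos: [0.4651, -0.2071, 0.1026]
orientation: [-180.0, -0.0, -90.9]
force: [0.2, -0.2, -2.4]
opening: 0.0197
gripper_force: 30.0
```

{"method": "apply_moves", "body": {"targets": [{"travel": [0,-0.6,0],"roll": 0,"jaw": 10},{"travel": [0,0,0],"roll": 0,"jaw": 10}]}}

```text
clock: 34.4
tool_pos: [0.4657, -0.2071, 0.1026]
orientation: [-180.0, -0.0, -90.9]
force: [-0.2, -0.6, -1.9]
opening: 0.02
gripper_force: 30.0
```

{"method": "apply_moves", "body": {"targets": [{"travel": [0,-0.6,0],"roll": 0,"jaw": 10},{"travel": [0,0,0],"roll": 0,"jaw": 10}]}}

```text
clock: 34.6
tool_pos: [0.4663, -0.2071, 0.1026]
orientation: [-180.0, -0.0, -90.9]
force: [0.1, 0.2, -3.0]
opening: 0.0202
gripper_force: 30.0
```

{"method": "apply_moves", "body": {"targets": [{"travel": [0,-0.5,0],"roll": 0,"jaw": 10},{"travel": [0,0,0],"roll": 0,"jaw": 10}]}}

```text
clock: 34.8
tool_pos: [0.4667, -0.2071, 0.1026]
orientation: [180.0, 0.0, -90.9]
force: [-0.2, 0.2, -2.2]
opening: 0.0195
gripper_force: 30.0
```

{"method": "apply_moves", "body": {"targets": [{"travel": [0,-0.5,0],"roll": 0,"jaw": 10},{"travel": [0,0,0],"roll": 0,"jaw": 10}]}}

```text
clock: 35.0
tool_pos: [0.4668, -0.2071, 0.1024]
orientation: [180.0, 0.0, -90.9]
force: [-3.1, 0.0, -1.8]
opening: 0.0205
gripper_force: 30.0
```

{"method": "apply_moves", "body": {"targets": [{"travel": [0,-0.5,0],"roll": 0,"jaw": 10},{"travel": [0,0,0],"roll": 0,"jaw": 10}]}}

```text
clock: 35.2
tool_pos: [0.4669, -0.2072, 0.1024]
orientation: [179.9, 0.0, -90.9]
force: [-4.0, 0.3, -1.0]
opening: 0.02
gripper_force: 30.0
```

{"method": "apply_moves", "body": {"targets": [{"travel": [0,0.4,0],"roll": 0,"jaw": 10},{"travel": [0,0,0.8],"roll": 0,"jaw": 10},{"travel": [0,0,0.5],"roll": 0,"jaw": 10},{"travel": [0,0,0],"roll": 0,"jaw": 10}]}}

```text
clock: 35.6
tool_pos: [0.4668, -0.2071, 0.1012]
orientation: [180.0, 0.0, -90.9]
force: [-5.4, 1.5, 1.9]
opening: 0.0201
gripper_force: 30.0
```

{"method": "apply_moves", "body": {"targets": [{"travel": [0,0,0.5],"roll": 0,"jaw": 10},{"travel": [0,0,0],"roll": 0,"jaw": 10}]}}

```text
clock: 35.8
tool_pos: [0.4668, -0.2071, 0.1012]
orientation: [180.0, -0.0, -90.9]
force: [-6.6, 2.8, 6.8]
opening: 0.0197
gripper_force: 30.0
```

{"method": "apply_moves", "body": {"targets": [{"travel": [0,0,-0.4],"roll": 0,"jaw": 24},{"travel": [0,0,0],"roll": 0,"jaw": 30},{"travel": [0,0,0],"roll": 0,"jaw": 34},{"travel": [0,0,0],"roll": 0,"jaw": 34},{"travel": [0,0,-15],"roll": 0,"jaw": 34},{"travel": [0,0,-40],"roll": 0,"jaw": 34},{"travel": [0,0,-40],"roll": 0,"jaw": 34},{"travel": [0,0,-40],"roll": 0,"jaw": 34},{"travel": [-45,0,0],"roll": 0,"jaw": 34},{"travel": [-45,0,0],"roll": 0,"jaw": 34}]}}

```text
clock: 36.8
tool_pos: [0.4695, -0.1169, 0.2376]
orientation: [-179.8, 0.0, -91.1]
force: [0.8, 0.5, -0.5]
opening: 0.0342
gripper_force: 0.0
```

{"method": "apply_moves", "body": {"targets": [{"travel": [-45,0,0],"roll": 0,"jaw": 34},{"travel": [-45,0,0],"roll": 0,"jaw": 34},{"travel": [-45,0,0],"roll": 0,"jaw": 34},{"travel": [-45,0,0],"roll": 0,"jaw": 34},{"travel": [-45,0,0],"roll": 0,"jaw": 34},{"travel": [0,0,0],"roll": 0,"jaw": 34},{"travel": [0,0,0],"roll": 0,"jaw": 34}]}}

```text
clock: 37.5
tool_pos: [0.4725, 0.109, 0.2361]
orientation: [-180.0, 0.0, -90.8]
force: [1.0, 0.2, -1.2]
opening: 0.0343
gripper_force: 0.0
```

```bash
python3 -c "
from h import *
b=ctrl.snapshot('side');a=ctrl.snapshot('top');cv2.imwrite('pics/t8.png',a[:,:,::-1])
cv2.imwrite('pics/k.png',np.hstack([cv2.resize(a[190:320,320:450],None,fx=3.1,fy=3.1,interpolation=2),cv2.resize(b[190:340,195:345],(395,403),interpolation=2)])[:,:,::-1])
"
```

```text
(no output)
```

View pics/k.png

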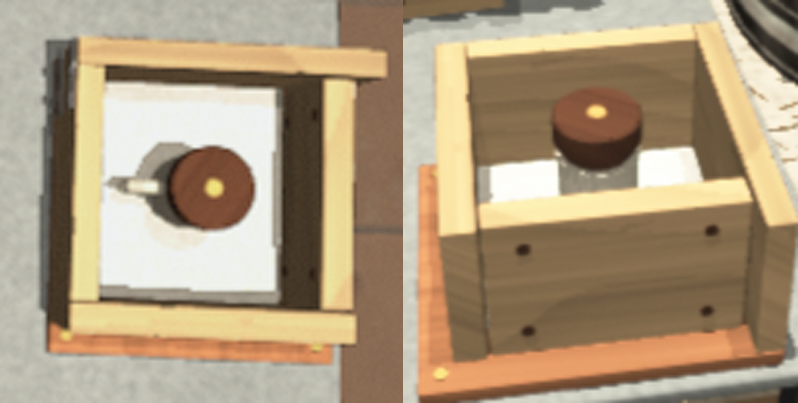

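The picture shows the box closed on all four sides. The long board covers the ends of the end fence (85,300) and the end board (338,308), and the plug is level at (212,187). I'm handing in.

```bash
python3 -c "
from plant import ctrl
print(ctrl.close_job())"
```

```text
the job is handed in; nothing more can be done
None
```

The job is handed in at about 37.6 s: the cup model is seated on the pin with its handle towards the end fence, the plug is in its mouth, and the end and side boards stand against the bed, with no score returned.

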